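Register a sign board in the bench press and hold the lever level

TASK

Push the wooden sign board on the bench press until it sits snug and square against both the long fence and the end stop, while the lever is still up. Then pull the press's spring-return lever down to level (horizontal) and keep holding it there, so that the sprung foot presses the metal plate onto the board while the adhesive grabs. Finish while still holding the lever level: do not let it spring up, do not force it well past level, and leave the other things on the bench alone.

Things in the scene. Friction and masses are not known exactly. Their poses are not given: they have to be found in the camera images.
- press: Fixed grey C-frame bench lever press. Origin: on the bench under the ram's axis; x runs along the work away from the robot (yaw -0.3 to 0.2 rad), y to the column, z up. Aluminium work plate: top 32 mm high, x -220 to 50, y -100 to 55 mm. Column: y 65 to 125, x within 23 mm. Its arm with the ram guide overhangs the plate to y = -22 mm, x within 22 mm, from 107 mm height up.
- stop_corner (a point): Point on the work plate's top where the faces of the two steel stops meet, at (32, 30, 32) mm in the press's frame; axes as the press's. Both are 12 mm wide, 10 mm high. Long fence: face at press y = 30 mm, looks to -y, x from -138 to 32 mm. End stop: face at press x = 32 mm, looks to -x, y from -30 to 42 mm.
- sign_board: Loose wooden board 180 x 60 x 18 mm, about 0.16 kg, flat on the work plate; a 50 x 50 x 2 mm aluminium plate is tacked on its top, centred 58 mm from the middle to +x. Origin: centre of underside; x along its length to the plate's end, z up. Its middle starts 10 to 35 mm short (-x) and 16 to 34 mm off the fence, skewed up to 7 degrees. Registered, its near end is at press x = -148 mm.
- board_corner (a point): Lower corner of the sign board that belongs in the stop corner: at (90, 30, 0) mm in the board's frame.
- press_lever (a joint): Lever angle, rad: 0 = up (22 degrees above level), grows as pulled down, 0.384 = level, limit 0.56. Turns about the press's x axis through lever_pivot. Its spring lifts it with about 4 N at the grip at 0, 6 N at 0.28; the foot meets the plate at 0.30 and level takes about 14 N at the grip, 0.5 about 23 N. Let go, it springs up.
- lever_pivot (a point): The lever's pivot, at (0, 90, 190) mm in the press's frame.
- lever_grip (a point): Middle of the round black rubber grip at the lever's end, 27 mm across, 110 mm long. The point lies on its axis, 260 mm from lever_pivot: at (0, -151, 287) mm in the press's frame with the lever up, (0, -170, 190) mm level. Axes: the press's with the lever up, turning with the lever.
- foot: Sprung, rubber-faced foot on the ram, 46 x 46 mm. Origin: centre of its underside, on the ram's axis, 79 mm high with the lever up. The lever moves it straight down; its spring presses with 12 N at first touch, about 26 N with the lever level.
- roller: Bystander: hand roller with a wooden handle, 170 mm long, lying on the bench. Origin on the bench near the rubber roll.
- tape_roll: Bystander: roll of paper tape, 110 mm across, 48 mm high, lying flat. Origin: centre of its underside.
- glue_bottle: Bystander: white bottle, 56 mm across, 130 mm high, standing. Origin: centre of its underside.

How it is judged (in metres and radians):
On the way:
1. the board is snug and square against fence and end stop while the lever is up (x of board_corner in the frame of stop_corner above -0.0025 m and y of board_corner in the frame of stop_corner above -0.0025 m and angle between the x axis of sign_board and the x axis of press, either way round below 0.02 rad and value of joint press_lever below 0.15 rad), for 0.2 s.
At the end, for the whole second after the job is handed in: The program ends while the robot holds the lever by its grip, within 0.06 rad (3.4 degrees) of level, the foot pressing the plate with more than 12 N, and the board still flat within 2.5 mm of both fence and end stop and square to them within 0.02 rad; all this lasts through the next second (x of board_corner in the frame of stop_corner above -0.0025 m and y of board_corner in the frame of stop_corner above -0.0025 m and z of board_corner in the frame of stop_corner below 0.002 m and angle between the x axis of sign_board and the x axis of press, either way round below 0.02 rad and value of joint press_lever between 0.324 and 0.444 rad and contact force between foot and sign_board above 12 N and contact force between any of the fingers, the arm and press_lever above 3 N); the arm keeps its last pose, push and grip.
It fails at once if the lever is forced more than 0.12 rad (7 degrees) past level (value of joint press_lever above 0.504 rad).
It fails at once if a bystander is moved by more than 20 mm (distance of any of roller, tape_roll, glue_bottle from where it was at the start of the episode above 0.02 m).
It also fails if it takes over 64 s, if anything falls off the work surface, if the arm or the gripper's body presses on something with over 40 N, if the wrist force passes 120 N, or if a joint passes its speed limit or range.

ROBOT

A 6-joint arm with a two-finger parallel gripper is mounted at the origin on the work surface. World frame = base frame: x ahead of the robot, y to its left, z up, the work surface at z = 0. Lengths are in m, angles in degrees, forces in N, time in s.
With the tool pointing down it reaches from about 0.35 to 0.875 m from the base axis. Payload 4.2 kg.
Tool frame: the origin (TCP) lies at the very end of the fingers, on their centre line; the grasp point (between the pads) lies 19 mm behind it; z points along the fingers, y is the line along which they close (so a half turn about z gives the same grasp; the last joint's range is limited). The gripper opens to 87 mm and grips with 3 to 60 N. Pads are 19 mm wide; open, the fingers measure 117 mm over their backs; the gripper's body (75 mm by 190 mm) begins 51 mm behind the grasp point.
Start: joints at [-53.48, 22.042, 0.453, 0, -68.411, -14.817], TCP at [0.231, -0.581, 0.223] pointing down, gripper open.
Joint ranges: [-179.83, 179.83], [-69.29, 118.12], [-61.27, 80.66], [-181.25, 117.63], [-171.15, -9.14], [-177.46, 177.46]. Speed limits (degrees/s): [159.86, 159.86, 180, 180, 180, 180].

INTERFACE

Orientations are given as a 3x3 rotation matrix whose columns are the frame's x, y, z axes.
In Python, from station import * gives the robot as it stands.
- The arm moves only by the shell command python3 -m pendant 'ROWS'. ROWS is JSON, a list of rows, each an object of numbers: "x", "y", "z": the shift along the world's x, y, z normalised to -1 to 1, where 1 is 250 mm; "rx", "ry", "rz": the turn, a rotation vector about the world's x, y, z normalised to -1 to 1, where 1 is 180 degrees; "claw": the opening, from 0 (shut) to 1 (fully open). A call has exactly 8 rows; each row is the pose to reach, as a shift and turn from the pose commanded when the call began, turning the shorter way round; what a row does not reach only later rows make up. A row lasts 1/8 s, in which the tool goes at most 62.5 mm and 10.7 degrees, less where a joint would pass 70% of its speed; a pose out of reach is approached as far as the arm can. A call with a number of a shift or a turn outside -1 to 1 is refused whole. A call with a gripper value outside its range is refused whole. The fingers move at their own pace and stop on an object; the grip force is fixed at half the most. Time passes only in rows, so rows that repeat a pose let the fingers close, or fill a call up. It gives the time, the measured TCP pose, the force, the opening and the grip force at its end, in the units of the state.
- sense(): the state, without advancing time (a new reading comes with each control period).
- capture(name): name is "scene" or "top"; returns a dict with "color" (400x640x3 uint8, red, green, blue), "mtx" (3x3 intrinsics, pixels), "k1" (the pictures are not rectified: a ray, as slopes to the right and down, at radius r is drawn at 1 + k1 r^2 times it, then the intrinsics apply), "world_to_cam" (4x4, takes a point from world to camera coordinates). Camera axes: x right, y up, looking along -z (the intrinsics and any distortion apply to the point x, -y, -z); pixel columns grow to the right and rows downward; lengths in m; the calibration is good to about 2 mm. A picture is of the moment at which its call begins. There is no depth.
- finish_job(): hands the job in; it is judged then, once.
Trained networks look in a picture, given as the dict that the camera call returned (one of the last four; its "shot" number tells which), for a name from the list of things; names that differ only in an ending like _2 or _b are one class to them, and where a whole thing is asked for, a point or a joint stands for the part that bears it (a point fixed in the world has none). Each returns a list of dicts, best first, with "conf" (0 to 1); they miss things now and then, are a little off and sometimes report something else, mostly with a low value. They report only what shows in the picture. A call takes as long as a camera call.
- search_frame(picture, label): "centre" ([column, row] in pixels, amid what is visible of it).
- regions_of(picture, label): "region" (400x640 bool, what is visible of it) and "centre" ([column, row] in pixels, amid what is visible of it).
The state is a dict: "time_s": time; "joints": joint angles; "joint_velocities": joint speeds; "effort": joint torques, N m; "tcp_pos": TCP position; "ee_rot": TCP orientation; "wrist_force": force on the tool from outside, world axes, zero at the start; "moment": the same for the moment, N m; "gripper_width": opening from 0.0 (shut) to 1.0 (fully open); "gripper_force": force on a finger pad.
Only numpy, scipy, OpenCV 4.12 (cv2) and the standard library are available. Lean on these libraries where they do the work, as an engineer would, in place of code of your own. Each camera call takes 0.05 s, during which the arm holds its last target. There are 200 camera calls.

## Working session

There is one attempt and no reset: what is moved stays moved. The work goes in short steps, Python scripts to look and compute and a shell command to move; the robot and the scene stay as the last step left them, time stands still between calls to the robot, and variables do not carry over. Pictures are saved under pics/ and viewed, at most 10 in all, crops included, and the job is handed in when it is done.

```bash
mkdir -p pics; python3 - <<'E'
from station import *
import cv2,numpy as np
for n in ["scene","top"]:
    p=capture(n); cv2.imwrite(f"pics/{n}0.png",p["color"][:,:,::-1])
    print(n,p["mtx"].tolist(),p["k1"],np.round(p["world_to_cam"],4).tolist())
    for l in ["press","sign_board","press_lever","lever_grip","foot","roller","tape_roll","glue_bottle"]:
        r=regions_of(p,l); print(l,[(np.round(q["centre"],1).tolist(),round(q["conf"],2),int(q["region"].sum())) for q in r[:2]])
        if r: np.save(f"pics/{n}_{l}.npy",r[0]["region"])
s=sense(); print(s["time_s"],s["tcp_pos"],s["ee_rot"],s["wrist_force"])
E
```

```text
scene [[463.15630982012345, 0.0, 322.5175036079351], [0.0, 463.15630982012345, 194.64637614636192], [0.0, 0.0, 1.0]] -0.06039993132132089 [[-0.8727, 0.4882, -0.0086, 0.5001], [-0.4165, -0.735, 0.5351, 0.1947], [0.2549, 0.4705, 0.8448, -1.5042], [0.0, 0.0, 0.0, 1.0]]
press [([312.9, 214.4], 0.81, 6882)]
sign_board [([330.0, 189.5], 0.59, 784)]
press_lever [([282.2, 143.4], 0.64, 899)]
lever_grip [([279.6, 143.3], 0.67, 878)]
foot [([297.8, 211.4], 0.44, 108)]
roller [([414.2, 323.2], 0.95, 872)]
tape_roll [([237.7, 150.9], 0.94, 927)]
glue_bottle [([358.4, 338.4], 0.75, 603)]
top [[477.4666177829793, 0.0, 316.64659462849914], [0.0, 477.4666177829793, 194.31092574525917], [0.0, 0.0, 1.0]] 0.03986720361302462 [[-0.0101, -0.9999, 0.0009, 0.0467], [0.9911, -0.0098, 0.1331, -0.6258], [-0.1331, 0.0023, 0.9911, -1.4487], [0.0, 0.0, 0.0, 1.0]]
press [([320.5, 197.7], 0.77, 5641)]
sign_board [([337.8, 221.2], 0.71, 1010)]
press_lever [([368.2, 176.0], 0.78, 868)]
lever_grip [([364.6, 178.1], 0.93, 846), ([335.6, 220.5], 0.27, 1013)]
foot [([432.3, 182.7], 0.67, 769), ([335.9, 223.1], 0.62, 1059)]
roller [([201.2, 224.7], 0.68, 628)]
tape_roll [([445.0, 166.8], 0.68, 777)]
glue_bottle [([208.0, 178.4], 0.68, 347)]
0.9 [ 0.23113215 -0.58066492  0.22256415] [[-9.29110611e-01 -3.69801937e-01  2.99637529e-05]
 [-3.69801937e-01  9.29110611e-01 -6.59653942e-06]
 [-2.54002277e-05 -1.72095686e-05 -1.00000000e+00]] [0.28949122 0.03063186 0.50949714]
```

```bash
python3 - <<'E'
import cv2
a=cv2.imread("pics/scene0.png")[90:290,200:460]; cv2.imwrite("pics/s1.png",cv2.resize(a,None,fx=3,fy=3,interpolation=cv2.INTER_CUBIC))
a=cv2.imread("pics/top0.png")[110:300,190:450]; cv2.imwrite("pics/t1.png",cv2.resize(a,None,fx=3,fy=3,interpolation=cv2.INTER_CUBIC))
E
```

```text
(no output)
```

View pics/s1.png

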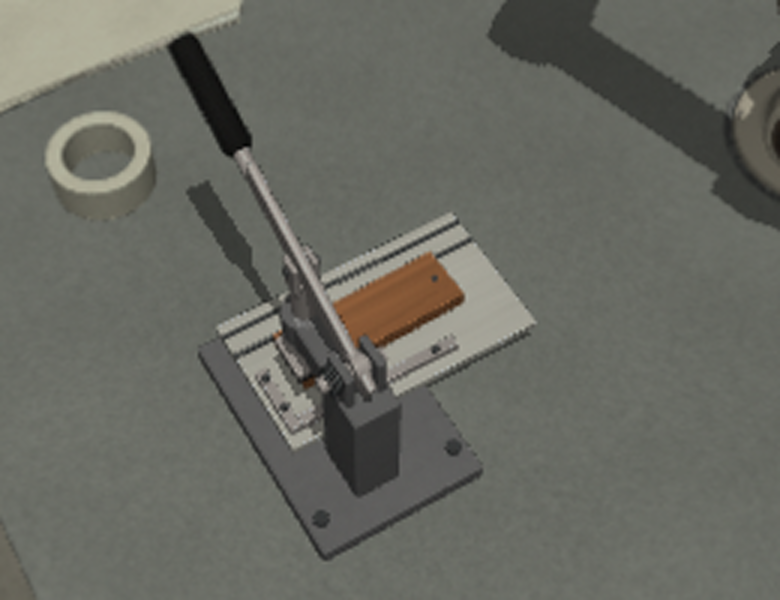

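View pics/t1.png

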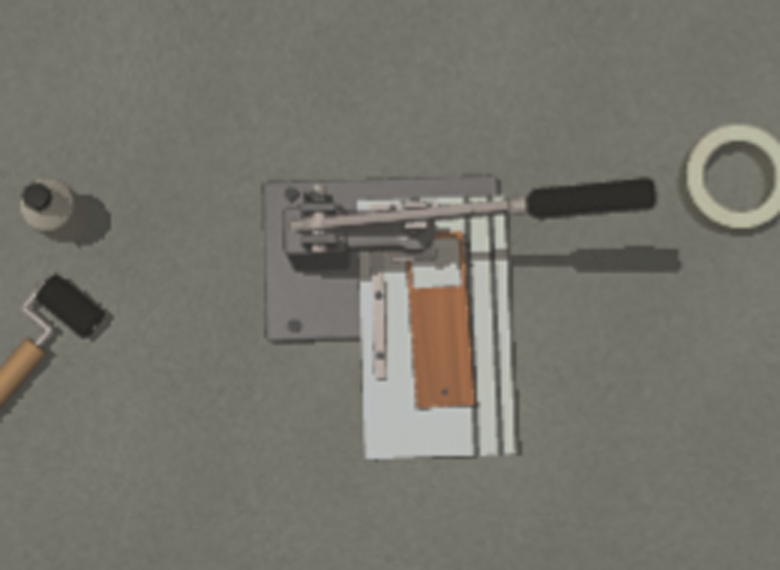

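The scene crop shows the press with its lever up, grip tip at about (184,42), and plate corners at (535,322), (455,213) and (218,326). The top crop shows the board skewed and off the fence, with near corners at (418,409) and (475,405). The bystanders are well clear on both sides, although the tape roll is near the grip tip.

```bash
cat > h.py <<'E'
import numpy as np
from scipy.optimize import least_squares
C={"scene":([[463.156,0,322.5175],[0,463.156,194.646]],-0.0604,[[-0.8727,0.4882,-0.0086,0.5001],[-0.4165,-0.735,0.5351,0.1947],[0.2549,0.4705,0.8448,-1.5042]]),
"top":([[477.4666,0,316.6466],[0,477.4666,194.311]],0.039867,[[-0.0101,-0.9999,0.0009,0.0467],[0.9911,-0.0098,0.1331,-0.6258],[-0.1331,0.0023,0.9911,-1.4487]])}
def proj(n,P):
    K,k,T=C[n]; K=np.array(K);c=np.array(T)@np.append(P,1); u=np.array([c[0],-c[1]])/-c[2]
    return K[:,:2]@(u*(1+k*u@u))+K[:,2]
def tow(q,p):
    c,s=np.cos(q[2]),np.sin(q[2]); return np.array([q[0]+c*p[0]-s*p[1],q[1]+s*p[0]+c*p[1],p[2]])
def inv(q,w):
    c,s=np.cos(q[2]),np.sin(q[2]); d=w[:2]-q[:2]; return np.array([c*d[0]+s*d[1],-s*d[0]+c*d[1],w[2]])
def fit(obs,q0,loss="soft_l1"):
    f=lambda q: np.concatenate([proj(n,tow(q,np.array(p)/1000))-uv for n,p,uv in obs])
    r=least_squares(f,q0,loss=loss); return r.x,f(r.x).reshape(-1,2)
S=lambda a,b:np.array([a/3+200-.33,b/3+90-.33]); T=lambda a,b:np.array([a/3+190-.33,b/3+110-.33])
E
cat > f0.py <<'E'
from h import *
a=np.arctan2(97,241); tip=lambda r:(0,90-r*np.cos(a),190+r*np.sin(a))
press=[("top",(-220,55,32),T(366,458)),("top",(-220,-100,32),T(519,455)),("top",(50,-100,32),T(505,197)),
("scene",(-220,55,32),S(535,322)),("scene",(-220,-100,32),S(455,213)),("scene",(50,-100,32),S(218,326)),
("top",tip(315),T(655,194)),("scene",tip(315),S(183,40)),("top",tip(205),T(528,203)),("scene",tip(205),S(239,150))]
q,r=fit(press,[.6,0,0]); print("press",q.round(4));print(r.round(1).tolist())
b=[("top",(-90,30,50),T(418,409)),("top",(-90,-30,50),T(475,405)),("top",(90,-30,50),T(462,232)),("scene",(-90,30,50),S(463,295)),("scene",(-90,-30,50),S(432,254))]
b_,r=fit(b,[.6,0,0]);print("board",b_.round(4));print(r.round(1).tolist())
print("board in press",inv(q,np.append(b_[:2],0)).round(4),np.degrees(b_[2]-q[2]))
for n,p in [("stop",(.032,.030,.032)),("grip up",(0,-.151,.287)),("grip level",(0,-.17,.19)),("near mid reg",(-.148,0,.05))]: print(n,tow(q,np.array(p)).round(4))
E
python3 f0.py
```

```text
press [0.6379 0.0087 0.0192]
[[-0.5, -0.2], [-1.2, -0.7], [-0.2, -1.0], [1.4, -0.5], [-0.4, -1.1], [-0.2, -0.6], [-0.4, -0.7], [-0.0, -0.6], [0.6, 0.2], [1.2, -0.1]]
board [ 0.5586 -0.0189  0.0511]
[[-0.7, -0.6], [-0.2, -0.5], [0.1, -0.9], [1.4, -1.0], [0.3, -1.7]]
board in press [-0.0799 -0.0261  0.    ] 1.8253845950186762
stop [0.6693 0.0393 0.032 ]
grip up [ 0.6408 -0.1423  0.287 ]
grip level [ 0.6412 -0.1613  0.19  ]
near mid reg [0.4899 0.0058 0.05  ]
```

```bash
python3 -m pendant '[{"x":0.12,"y":0.19,"z":0,"rz":-0.03,"claw":0},{"x":0.25,"y":0.4,"rz":-0.06,"claw":0},{"x":0.4,"y":0.6,"rz":-0.09,"claw":0},{"x":0.5,"y":0.8,"rz":-0.114,"claw":0},{"x":0.6,"y":0.94,"rz":-0.114,"claw":0},{"x":0.6,"y":0.94,"rz":-0.114,"claw":0},{"x":0.6,"y":0.94,"rz":-0.114,"claw":0},{"x":0.6,"y":0.94,"rz":-0.114,"claw":0}]'
python3 -m pendant '[{"x":0.12,"y":0.19,"claw":0},{"x":0.25,"y":0.4,"claw":0},{"x":0.4,"y":0.6,"claw":0},{"x":0.596,"y":0.92,"claw":0},{"x":0.596,"y":0.92,"z":-0.2,"claw":0},{"x":0.596,"y":0.92,"z":-0.4,"claw":0},{"x":0.596,"y":0.92,"z":-0.5,"claw":0},{"x":0.596,"y":0.92,"z":-0.5,"claw":0}]'
```

```text
$[0]: bad value
$[0]: bad value
```

```bash
python3 -m pendant '[{"x":0.12,"y":0.19,"z":0,"rx":0,"ry":0,"rz":-0.03,"claw":0},{"x":0.25,"y":0.4,"z":0,"rx":0,"ry":0,"rz":-0.06,"claw":0},{"x":0.4,"y":0.6,"z":0,"rx":0,"ry":0,"rz":-0.09,"claw":0},{"x":0.5,"y":0.8,"z":0,"rx":0,"ry":0,"rz":-0.114,"claw":0},{"x":0.6,"y":0.94,"z":0,"rx":0,"ry":0,"rz":-0.114,"claw":0},{"x":0.6,"y":0.94,"z":0,"rx":0,"ry":0,"rz":-0.114,"claw":0},{"x":0.6,"y":0.94,"z":0,"rx":0,"ry":0,"rz":-0.114,"claw":0},{"x":0.6,"y":0.94,"z":0,"rx":0,"ry":0,"rz":-0.114,"claw":0}]'
```

```text
time_s: 1.9
tcp_pos: [0.3806, -0.3464, 0.2225]
ee_rot: [[-1.0, -0.019, -0.0], [-0.019, 1.0, 0.0], [0.0, 0.0, -1.0]]
wrist_force: [-0.4, 0.2, 0.4]
gripper_width: 0.171
gripper_force: 0.0
```

```bash
python3 -m pendant '[{"x":0.12,"y":0.19,"z":0,"rx":0,"ry":0,"rz":0,"claw":0},{"x":0.25,"y":0.4,"z":0,"rx":0,"ry":0,"rz":0,"claw":0},{"x":0.4,"y":0.6,"z":0,"rx":0,"ry":0,"rz":0,"claw":0},{"x":0.596,"y":0.8,"z":0,"rx":0,"ry":0,"rz":0,"claw":0},{"x":0.596,"y":0.92,"z":-0.15,"rx":0,"ry":0,"rz":0,"claw":0},{"x":0.596,"y":0.92,"z":-0.35,"rx":0,"ry":0,"rz":0,"claw":0},{"x":0.596,"y":0.92,"z":-0.5,"rx":0,"ry":0,"rz":0,"claw":0},{"x":0.596,"y":0.92,"z":-0.5,"rx":0,"ry":0,"rz":0,"claw":0}]'
```

```text
time_s: 2.9
tcp_pos: [0.5278, -0.1166, 0.0947]
ee_rot: [[-1.0, -0.019, -0.007], [-0.019, 1.0, -0.0], [0.007, -0.0, -1.0]]
wrist_force: [1.0, -0.4, 0.2]
gripper_width: 0.009
gripper_force: 0.0
```

```bash
python3 - <<'E'
from station import *
import cv2
p=capture("top"); a=p["color"][110:300,190:450,::-1]; b=capture("scene")["color"][90:290,200:460,::-1]
import numpy as np
cv2.imwrite("pics/c1.png",np.vstack([cv2.resize(a,(780,570),interpolation=2),cv2.resize(b,(780,600),interpolation=2)])[::1]) 
cv2.imwrite("pics/c1.png",cv2.resize(np.hstack([a,b[:190]]),(800,292)))
E
```

```text
(no output)
```

View pics/c1.png

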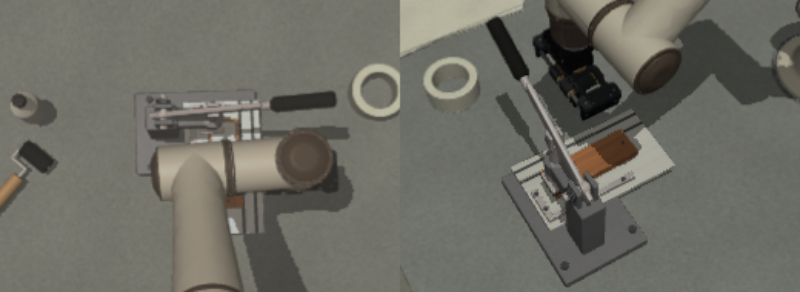

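```bash
python3 -m pendant '[{"x":0,"y":0,"z":-0.1,"rx":0,"ry":0,"rz":0,"claw":0},{"x":0,"y":0,"z":-0.2,"rx":0,"ry":0,"rz":0,"claw":0},{"x":0,"y":0,"z":-0.228,"rx":0,"ry":0,"rz":0,"claw":0},{"x":0,"y":0.05,"z":-0.228,"rx":0,"ry":0,"rz":0,"claw":0},{"x":0,"y":0.1,"z":-0.228,"rx":0,"ry":0,"rz":0,"claw":0},{"x":0,"y":0.15,"z":-0.228,"rx":0,"ry":0,"rz":0,"claw":0},{"x":0,"y":0.18,"z":-0.228,"rx":0,"ry":0,"rz":0,"claw":0},{"x":0,"y":0.2,"z":-0.228,"rx":0,"ry":0,"rz":0,"claw":0}]'
```

```text
time_s: 4.0
tcp_pos: [0.5302, -0.0649, 0.0408]
ee_rot: [[-1.0, -0.022, 0.0], [-0.022, 1.0, 0.0], [-0.0, 0.0, -1.0]]
wrist_force: [0.2, -0.4, -0.3]
gripper_width: 0.006
gripper_force: 0.0
```

```bash
python3 -m pendant '[{"x":0,"y":0.02,"z":0,"rx":0,"ry":0,"rz":0,"claw":0},{"x":0,"y":0.04,"z":0,"rx":0,"ry":0,"rz":0,"claw":0},{"x":0,"y":0.05,"z":0,"rx":0,"ry":0,"rz":0,"claw":0},{"x":0,"y":0.06,"z":0,"rx":0,"ry":0,"rz":0,"claw":0},{"x":0,"y":0.07,"z":0,"rx":0,"ry":0,"rz":0,"claw":0},{"x":0,"y":0.08,"z":0,"rx":0,"ry":0,"rz":0,"claw":0},{"x":0,"y":0.088,"z":0,"rx":0,"ry":0,"rz":0,"claw":0},{"x":0,"y":0.088,"z":0,"rx":0,"ry":0,"rz":0,"claw":0}]'
```

```text
time_s: 5.0
tcp_pos: [0.5302, -0.0434, 0.0405]
ee_rot: [[-1.0, -0.021, 0.0], [-0.021, 1.0, 0.0], [-0.0, 0.0, -1.0]]
wrist_force: [-0.1, -0.8, 0.1]
gripper_width: 0.005
gripper_force: 0.0
```

```bash
python3 -m pendant '[{"x":0,"y":0.008,"z":0,"rx":0,"ry":0,"rz":0,"claw":0},{"x":0,"y":0.012,"z":0,"rx":0,"ry":0,"rz":0,"claw":0},{"x":0,"y":0.016,"z":0,"rx":0,"ry":0,"rz":0,"claw":0},{"x":0,"y":0.02,"z":0,"rx":0,"ry":0,"rz":0,"claw":0},{"x":0,"y":0.02,"z":0,"rx":0,"ry":0,"rz":0,"claw":0},{"x":0,"y":0.02,"z":0,"rx":0,"ry":0,"rz":0,"claw":0},{"x":0,"y":0.02,"z":0,"rx":0,"ry":0,"rz":0,"claw":0},{"x":0,"y":0.02,"z":0,"rx":0,"ry":0,"rz":0,"claw":0}]'
```

```text
time_s: 6.0
tcp_pos: [0.5302, -0.0386, 0.0406]
ee_rot: [[-1.0, -0.021, 0.0], [-0.021, 1.0, 0.0], [-0.0, 0.0, -1.0]]
wrist_force: [0.2, -0.4, -1.1]
gripper_width: 0.008
gripper_force: 0.1
```

```bash
python3 -m pendant '[{"x":0,"y":0.004,"z":0,"rx":0,"ry":0,"rz":0,"claw":0},{"x":0,"y":0.008,"z":0,"rx":0,"ry":0,"rz":0,"claw":0},{"x":0,"y":0.012,"z":0,"rx":0,"ry":0,"rz":0,"claw":0},{"x":0,"y":0.016,"z":0,"rx":0,"ry":0,"rz":0,"claw":0},{"x":0,"y":0.016,"z":0,"rx":0,"ry":0,"rz":0,"claw":0},{"x":0,"y":0.016,"z":0,"rx":0,"ry":0,"rz":0,"claw":0},{"x":0,"y":0.016,"z":0,"rx":0,"ry":0,"rz":0,"claw":0},{"x":0,"y":0.016,"z":0,"rx":0,"ry":0,"rz":0,"claw":0}]'
python3 -m pendant '[{"x":0,"y":0.004,"z":0,"rx":0,"ry":0,"rz":0,"claw":0},{"x":0,"y":0.008,"z":0,"rx":0,"ry":0,"rz":0,"claw":0},{"x":0,"y":0.008,"z":0,"rx":0,"ry":0,"rz":0,"claw":0},{"x":0,"y":0.008,"z":0,"rx":0,"ry":0,"rz":0,"claw":0},{"x":0,"y":0.008,"z":0,"rx":0,"ry":0,"rz":0,"claw":0},{"x":0,"y":0.008,"z":0,"rx":0,"ry":0,"rz":0,"claw":0},{"x":0,"y":0.008,"z":0,"rx":0,"ry":0,"rz":0,"claw":0},{"x":0,"y":0.008,"z":0,"rx":0,"ry":0,"rz":0,"claw":0}]'
```

```text
time_s: 7.0
tcp_pos: [0.5302, -0.0347, 0.0406]
ee_rot: [[-1.0, -0.021, 0.0], [-0.021, 1.0, -0.0], [-0.0, -0.0, -1.0]]
wrist_force: [0.1, -1.8, -0.6]
gripper_width: 0.007
gripper_force: 0.8
time_s: 8.0
tcp_pos: [0.5317, -0.0331, 0.0411]
ee_rot: [[-1.0, -0.021, 0.003], [-0.021, 1.0, -0.0], [-0.003, -0.0, -1.0]]
wrist_force: [3.2, -5.7, 0.5]
gripper_width: 0.009
gripper_force: 2.7
```

```bash
python3 - <<'E'
from station import *
import cv2
b=capture("scene")["color"][100:290,200:460,::-1]
cv2.imwrite("pics/c2.png",cv2.resize(b,None,fx=3,fy=3,interpolation=2))
E
```

```text
(no output)
```

View pics/c2.png

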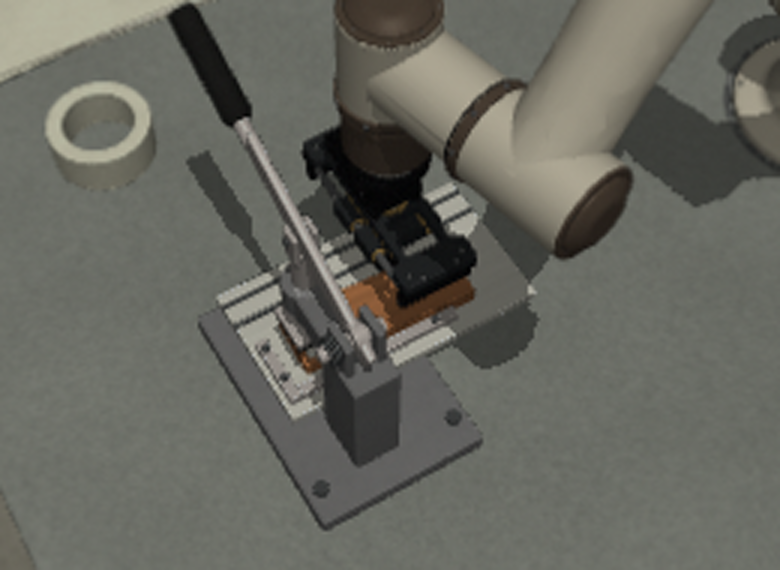

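```bash
python3 -m pendant '[{"x":0,"y":-0.06,"z":0,"rx":0,"ry":0,"rz":0,"claw":0},{"x":0,"y":-0.1,"z":0.12,"rx":0,"ry":0,"rz":0,"claw":0},{"x":-0.1,"y":-0.05,"z":0.2,"rx":0,"ry":0,"rz":0,"claw":0},{"x":-0.25,"y":0.06,"z":0.2,"rx":0,"ry":0,"rz":0,"claw":0},{"x":-0.39,"y":0.16,"z":0.2,"rx":0,"ry":0,"rz":0,"claw":0},{"x":-0.39,"y":0.166,"z":0.1,"rx":0,"ry":0,"rz":0,"claw":0},{"x":-0.39,"y":0.166,"z":0,"rx":0,"ry":0,"rz":0,"claw":0},{"x":-0.39,"y":0.166,"z":0,"rx":0,"ry":0,"rz":0,"claw":0}]'
```

```text
time_s: 9.05
tcp_pos: [0.431, 0.0082, 0.0394]
ee_rot: [[-1.0, -0.02, -0.004], [-0.02, 1.0, -0.001], [0.004, -0.001, -1.0]]
wrist_force: [0.1, -1.0, 0.8]
gripper_width: 0.008
gripper_force: 0.0
```

```bash
python3 -m pendant '[{"x":0.05,"y":0,"z":0,"rx":0,"ry":0,"rz":0,"claw":0},{"x":0.09,"y":0.001,"z":0,"rx":0,"ry":0,"rz":0,"claw":0},{"x":0.11,"y":0.002,"z":0,"rx":0,"ry":0,"rz":0,"claw":0},{"x":0.13,"y":0.002,"z":0,"rx":0,"ry":0,"rz":0,"claw":0},{"x":0.15,"y":0.003,"z":0,"rx":0,"ry":0,"rz":0,"claw":0},{"x":0.17,"y":0.003,"z":0,"rx":0,"ry":0,"rz":0,"claw":0},{"x":0.18,"y":0.003,"z":0,"rx":0,"ry":0,"rz":0,"claw":0},{"x":0.18,"y":0.003,"z":0,"rx":0,"ry":0,"rz":0,"claw":0}]'
python3 -m pendant '[{"x":0.004,"y":0,"z":0,"rx":0,"ry":0,"rz":0,"claw":0},{"x":0.008,"y":0,"z":0,"rx":0,"ry":0,"rz":0,"claw":0},{"x":0.012,"y":0,"z":0,"rx":0,"ry":0,"rz":0,"claw":0},{"x":0.012,"y":0,"z":0,"rx":0,"ry":0,"rz":0,"claw":0},{"x":0.012,"y":0,"z":0,"rx":0,"ry":0,"rz":0,"claw":0},{"x":0.012,"y":0,"z":0,"rx":0,"ry":0,"rz":0,"claw":0},{"x":0.012,"y":0,"z":0,"rx":0,"ry":0,"rz":0,"claw":0},{"x":0.012,"y":0,"z":0,"rx":0,"ry":0,"rz":0,"claw":0}]'
```

```text
time_s: 10.05
tcp_pos: [0.4779, 0.0096, 0.0404]
ee_rot: [[-1.0, -0.021, 0.0], [-0.021, 1.0, 0.0], [-0.0, 0.0, -1.0]]
wrist_force: [-1.5, -0.2, -0.6]
gripper_width: 0.002
gripper_force: 0.4
time_s: 11.05
tcp_pos: [0.4783, 0.0092, 0.0404]
ee_rot: [[-1.0, -0.02, -0.005], [-0.02, 1.0, -0.001], [0.005, -0.001, -1.0]]
wrist_force: [-7.1, 1.2, 4.0]
gripper_width: 0.002
gripper_force: 3.5
```

```bash
python3 -m pendant '[{"x":-0.06,"y":0,"z":0,"rx":0,"ry":0,"rz":0,"claw":0},{"x":-0.08,"y":-0.05,"z":0.12,"rx":0,"ry":0,"rz":0,"claw":0},{"x":0,"y":-0.2,"z":0.2,"rx":0,"ry":0,"rz":0,"claw":0},{"x":0.15,"y":-0.33,"z":0.2,"rx":0,"ry":0,"rz":0,"claw":0},{"x":0.3,"y":-0.34,"z":0.15,"rx":0,"ry":0,"rz":0,"claw":0},{"x":0.3,"y":-0.34,"z":0,"rx":0,"ry":0,"rz":0,"claw":0},{"x":0.3,"y":-0.34,"z":0,"rx":0,"ry":0,"rz":0,"claw":0},{"x":0.3,"y":-0.28,"z":0,"rx":0,"ry":0,"rz":0,"claw":0}]'
python3 -m pendant '[{"x":0,"y":0.04,"z":0,"rx":0,"ry":0,"rz":0,"claw":0},{"x":0,"y":0.06,"z":0,"rx":0,"ry":0,"rz":0,"claw":0},{"x":0,"y":0.08,"z":0,"rx":0,"ry":0,"rz":0,"claw":0},{"x":0,"y":0.09,"z":0,"rx":0,"ry":0,"rz":0,"claw":0},{"x":0,"y":0.1,"z":0,"rx":0,"ry":0,"rz":0,"claw":0},{"x":0,"y":0.108,"z":0,"rx":0,"ry":0,"rz":0,"claw":0},{"x":0,"y":0.112,"z":0,"rx":0,"ry":0,"rz":0,"claw":0},{"x":0,"y":0.112,"z":0,"rx":0,"ry":0,"rz":0,"claw":0}]'
```

```text
time_s: 12.05
tcp_pos: [0.5562, -0.0603, 0.0416]
ee_rot: [[-1.0, -0.02, 0.002], [-0.02, 1.0, -0.0], [-0.002, -0.0, -1.0]]
wrist_force: [0.1, 0.7, 0.1]
gripper_width: 0.006
gripper_force: 0.0
time_s: 13.05
tcp_pos: [0.5558, -0.0326, 0.0405]
ee_rot: [[-1.0, -0.021, 0.0], [-0.021, 1.0, -0.0], [-0.0, -0.0, -1.0]]
wrist_force: [0.8, -0.7, -0.3]
gripper_width: 0.008
gripper_force: 0.7
```

```bash
python3 -m pendant '[{"x":0,"y":0.004,"z":0,"rx":0,"ry":0,"rz":0,"claw":0},{"x":0,"y":0.008,"z":0,"rx":0,"ry":0,"rz":0,"claw":0},{"x":0,"y":0.008,"z":0,"rx":0,"ry":0,"rz":0,"claw":0},{"x":0,"y":0.008,"z":0,"rx":0,"ry":0,"rz":0,"claw":0},{"x":0,"y":0.008,"z":0,"rx":0,"ry":0,"rz":0,"claw":0},{"x":0,"y":0.008,"z":0,"rx":0,"ry":0,"rz":0,"claw":0},{"x":0,"y":0.008,"z":0,"rx":0,"ry":0,"rz":0,"claw":0},{"x":0,"y":0.008,"z":0,"rx":0,"ry":0,"rz":0,"claw":0}]'
```

```text
time_s: 14.05
tcp_pos: [0.556, -0.0305, 0.0407]
ee_rot: [[-1.0, -0.021, 0.001], [-0.021, 1.0, -0.0], [-0.001, -0.0, -1.0]]
wrist_force: [3.2, -4.7, -0.9]
gripper_width: 0.006
gripper_force: 2.2
```

```bash
python3 -m pendant '[{"x":0,"y":0.003,"z":0,"rx":0,"ry":0,"rz":0,"claw":0},{"x":0,"y":0.006,"z":0,"rx":0,"ry":0,"rz":0,"claw":0},{"x":0,"y":0.01,"z":0,"rx":0,"ry":0,"rz":0,"claw":0},{"x":0,"y":0.01,"z":0,"rx":0,"ry":0,"rz":0,"claw":0},{"x":0,"y":0.01,"z":0,"rx":0,"ry":0,"rz":0,"claw":0},{"x":0,"y":0.01,"z":0,"rx":0,"ry":0,"rz":0,"claw":0},{"x":0,"y":0.01,"z":0,"rx":0,"ry":0,"rz":0,"claw":0},{"x":0,"y":0.01,"z":0,"rx":0,"ry":0,"rz":0,"claw":0}]'
```

```text
time_s: 15.05
tcp_pos: [0.556, -0.0303, 0.0411]
ee_rot: [[-1.0, -0.021, 0.0], [-0.021, 1.0, -0.003], [-0.0, -0.003, -1.0]]
wrist_force: [3.5, -13.8, 0.1]
gripper_width: 0.004
gripper_force: 6.9
```

```bash
python3 -m pendant '[{"x":0,"y":-0.06,"z":0,"rx":0,"ry":0,"rz":0,"claw":0},{"x":0,"y":-0.1,"z":0.12,"rx":0,"ry":0,"rz":0,"claw":0},{"x":-0.1,"y":-0.05,"z":0.2,"rx":0,"ry":0,"rz":0,"claw":0},{"x":-0.25,"y":0.06,"z":0.2,"rx":0,"ry":0,"rz":0,"claw":0},{"x":-0.42,"y":0.15,"z":0.2,"rx":0,"ry":0,"rz":0,"claw":0},{"x":-0.42,"y":0.15,"z":0.1,"rx":0,"ry":0,"rz":0,"claw":0},{"x":-0.42,"y":0.15,"z":0,"rx":0,"ry":0,"rz":0,"claw":0},{"x":-0.42,"y":0.15,"z":0,"rx":0,"ry":0,"rz":0,"claw":0}]'
python3 -m pendant '[{"x":0.04,"y":0,"z":0,"rx":0,"ry":0,"rz":0,"claw":0},{"x":0.07,"y":0,"z":0,"rx":0,"ry":0,"rz":0,"claw":0},{"x":0.09,"y":0,"z":0,"rx":0,"ry":0,"rz":0,"claw":0},{"x":0.1,"y":0,"z":0,"rx":0,"ry":0,"rz":0,"claw":0},{"x":0.11,"y":0,"z":0,"rx":0,"ry":0,"rz":0,"claw":0},{"x":0.115,"y":0,"z":0,"rx":0,"ry":0,"rz":0,"claw":0},{"x":0.115,"y":0,"z":0,"rx":0,"ry":0,"rz":0,"claw":0},{"x":0.115,"y":0,"z":0,"rx":0,"ry":0,"rz":0,"claw":0}]'
```

```text
time_s: 16.05
tcp_pos: [0.4485, 0.0092, 0.0392]
ee_rot: [[-1.0, -0.02, -0.005], [-0.02, 1.0, -0.001], [0.005, -0.001, -1.0]]
wrist_force: [0.9, -0.1, 1.1]
gripper_width: 0.008
gripper_force: 0.0
time_s: 17.05
tcp_pos: [0.4791, 0.0095, 0.0404]
ee_rot: [[-1.0, -0.021, -0.0], [-0.021, 1.0, -0.0], [0.0, -0.0, -1.0]]
wrist_force: [-0.1, -0.2, -0.8]
gripper_width: 0.003
gripper_force: 0.5
```

```bash
python3 -m pendant '[{"x":0.004,"y":0,"z":0,"rx":0,"ry":0,"rz":0,"claw":0},{"x":0.008,"y":0,"z":0,"rx":0,"ry":0,"rz":0,"claw":0},{"x":0.012,"y":0,"z":0,"rx":0,"ry":0,"rz":0,"claw":0},{"x":0.016,"y":0,"z":0,"rx":0,"ry":0,"rz":0,"claw":0},{"x":0.016,"y":0,"z":0,"rx":0,"ry":0,"rz":0,"claw":0},{"x":0.016,"y":0,"z":0,"rx":0,"ry":0,"rz":0,"claw":0},{"x":0.016,"y":0,"z":0,"rx":0,"ry":0,"rz":0,"claw":0},{"x":0.016,"y":0,"z":0,"rx":0,"ry":0,"rz":0,"claw":0}]'
```

```text
time_s: 18.05
tcp_pos: [0.4793, 0.0089, 0.0399]
ee_rot: [[-1.0, -0.02, -0.008], [-0.02, 1.0, -0.002], [0.008, -0.001, -1.0]]
wrist_force: [-9.1, 3.0, 6.8]
gripper_width: 0.004
gripper_force: 4.7
```

```bash
python3 -m pendant '[{"x":-0.06,"y":0,"z":0,"rx":0,"ry":0,"rz":0,"claw":0},{"x":-0.15,"y":0,"z":0.15,"rx":0,"ry":0,"rz":0,"claw":0},{"x":-0.24,"y":-0.1,"z":0.35,"rx":0,"ry":0,"rz":0,"claw":0},{"x":-0.24,"y":-0.3,"z":0.55,"rx":0,"ry":0,"rz":0,"claw":0},{"x":-0.24,"y":-0.5,"z":0.7,"rx":0,"ry":0,"rz":0,"claw":0},{"x":-0.24,"y":-0.7,"z":0.8,"rx":0,"ry":0,"rz":0,"claw":0},{"x":-0.24,"y":-0.92,"z":0.88,"rx":0,"ry":0,"rz":0,"claw":0.5},{"x":-0.24,"y":-0.92,"z":0.88,"rx":0,"ry":0,"rz":0,"claw":1}]'
python3 - <<'E'
from station import *
import cv2,numpy as np
a=capture("top")["color"][110:300,190:450,::-1]; b=capture("scene")["color"][90:290,200:460,::-1]
cv2.imwrite("pics/t3.png",cv2.resize(a,None,fx=3,fy=3,interpolation=2));cv2.imwrite("pics/s3.png",cv2.resize(b,None,fx=3,fy=3,interpolation=2))
print(np.round(sense()["joints"],1),np.round(sense()["tcp_pos"],4))
E
```

```text
time_s: 19.05
tcp_pos: [0.4242, -0.2237, 0.2624]
ee_rot: [[-1.0, -0.015, 0.006], [-0.015, 1.0, -0.002], [-0.006, -0.002, -1.0]]
wrist_force: [0.0, -0.1, -0.8]
gripper_width: 0.151
gripper_force: 0.0
[ -8.    5.8 -15.8  -0.  -68.3 -80.9] [ 0.4231 -0.2207  0.2603]
```

View pics/t3.png

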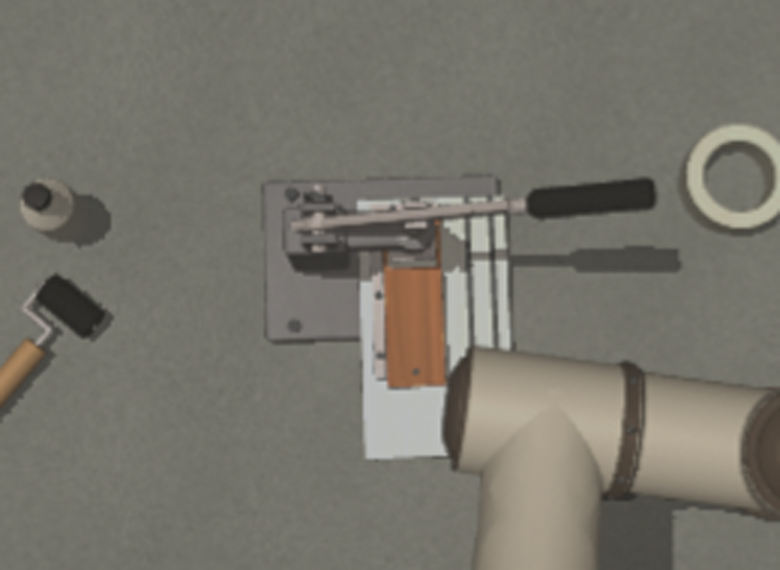

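View pics/s3.png

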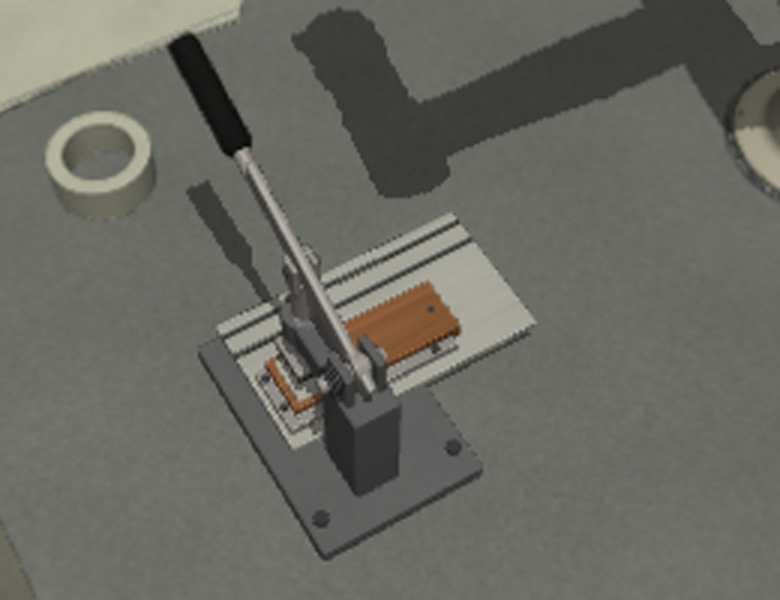

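The board now lies along the fence with its far end at the end stop: near corners at (391,388) and (445,385) in the top crop, (460,323) in the scene crop. The bystanders haven't moved. I'll check the fit numerically while moving to the lever.

```bash
python3 - <<'E'
from h import *
q=np.array([.6379,.0087,.0192]);b=[("top",(-90,30,50),T(391,388)),("top",(-90,-30,50),T(445,385)),("scene",(-90,30,50),S(460,323)),("scene",(-90,-30,50),S(431,283)),("scene",(90,30,50),S(297,407)),("scene",(90,-30,50),S(268,360))]
x,r=fit(b,[.58,0,0]);print(x.round(4),inv(q,np.append(x[:2],0)).round(4),np.degrees(x[2]-q[2]));print(r.round(1).tolist())
E
python3 -m pendant '[{"x":0,"y":0,"z":0.2,"rx":0,"ry":0,"rz":0.06,"claw":1},{"x":0.1,"y":0,"z":0.4,"rx":0,"ry":0,"rz":0.12,"claw":1},{"x":0.25,"y":0.1,"z":0.5,"rx":0,"ry":0,"rz":0.18,"claw":1},{"x":0.4,"y":0.2,"z":0.56,"rx":0,"ry":0,"rz":0.24,"claw":1},{"x":0.55,"y":0.3,"z":0.56,"rx":0,"ry":0,"rz":0.3,"claw":1},{"x":0.7,"y":0.4,"z":0.56,"rx":0,"ry":0,"rz":0.36,"claw":1},{"x":0.8,"y":0.45,"z":0.56,"rx":0,"ry":0,"rz":0.42,"claw":1},{"x":0.872,"y":0.467,"z":0.56,"rx":0,"ry":0,"rz":0.48,"claw":1}]'
```

```text
[0.5792 0.0067 0.0185] [-0.0587 -0.0009  0.    ] -0.040328757896522655
[[-1.1, -0.6], [0.4, -0.1], [1.2, 0.0], [-0.2, -1.7], [0.2, 0.3], [-0.4, -0.2]]
time_s: 20.15
tcp_pos: [0.6425, -0.1003, 0.3989]
ee_rot: [[-0.04, -0.999, -0.002], [-0.999, 0.04, 0.0], [-0.0, 0.002, -1.0]]
wrist_force: [-0.4, 0.1, -0.2]
gripper_width: 0.994
gripper_force: 0.0
```

```bash
python3 -m pendant '[{"x":-0.007,"y":0,"z":0,"rx":-0.05,"ry":0,"rz":0.019,"claw":1},{"x":-0.007,"y":-0.015,"z":-0.03,"rx":-0.1,"ry":0,"rz":0.019,"claw":1},{"x":-0.007,"y":-0.015,"z":-0.07,"rx":-0.122,"ry":0,"rz":0.019,"claw":1},{"x":-0.007,"y":-0.05,"z":-0.16,"rx":-0.122,"ry":0,"rz":0.019,"claw":1},{"x":-0.007,"y":-0.1,"z":-0.28,"rx":-0.122,"ry":0,"rz":0.019,"claw":1},{"x":-0.007,"y":-0.15,"z":-0.4,"rx":-0.122,"ry":0,"rz":0.019,"claw":1},{"x":-0.007,"y":-0.18,"z":-0.48,"rx":-0.122,"ry":0,"rz":0.019,"claw":1},{"x":-0.007,"y":-0.196,"z":-0.518,"rx":-0.122,"ry":0,"rz":0.019,"claw":1}]'
```

```text
time_s: 21.15
tcp_pos: [0.639, -0.1513, 0.2691]
ee_rot: [[0.011, -1.0, 0.01], [-0.927, -0.014, -0.374], [0.374, -0.005, -0.927]]
wrist_force: [-0.6, 0.7, -0.2]
gripper_width: 0.996
gripper_force: 0.0
```

```bash
python3 - <<'E'
from station import *
import cv2
b=capture("scene")["color"][60:250,200:460,::-1]
cv2.imwrite("pics/s4.png",cv2.resize(b,None,fx=3,fy=3,interpolation=2))
E
```

```text
(no output)
```

View pics/s4.png

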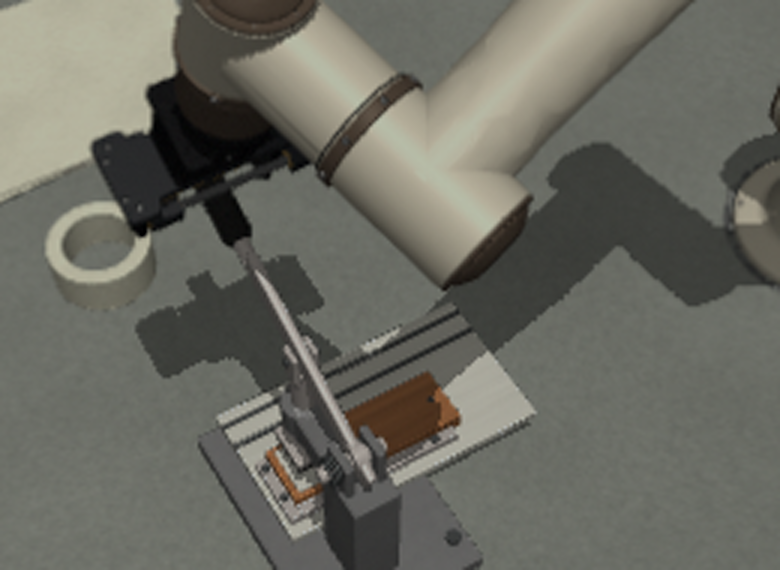

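The grip sits between the open fingers (rod emerging at 240,240), and the board still rests at the stops. Closing.

```bash
python3 -m pendant '[{"x":0,"y":0,"z":0,"rx":0,"ry":0,"rz":0,"claw":0.5},{"x":0,"y":0,"z":0,"rx":0,"ry":0,"rz":0,"claw":0.2},{"x":0,"y":0,"z":0,"rx":0,"ry":0,"rz":0,"claw":0.2},{"x":0,"y":0,"z":0,"rx":0,"ry":0,"rz":0,"claw":0.2},{"x":0,"y":0,"z":0,"rx":0,"ry":0,"rz":0,"claw":0.2},{"x":0,"y":0,"z":0,"rx":0,"ry":0,"rz":0,"claw":0.2},{"x":0,"y":0,"z":0,"rx":0,"ry":0,"rz":0,"claw":0.2},{"x":0,"y":0,"z":0,"rx":0,"ry":0,"rz":0,"claw":0.2}]'; python3 -c "
from station import *
print(sense()['joints'],sense()['moment'])"
```

```text
time_s: 22.2
tcp_pos: [0.6419, -0.1526, 0.2712]
ee_rot: [[0.008, -1.0, 0.016], [-0.928, -0.014, -0.373], [0.374, -0.012, -0.928]]
wrist_force: [7.0, -1.5, -2.4]
gripper_width: 0.306
gripper_force: 30.0
[  9.85548281  22.26429577  -3.7707146   23.45640308 -68.64016929
 -18.74823672] [ 0.43714066 -1.44640043  0.66343684]
```

```bash
python3 -m pendant '[{"x":0.01,"y":-0.016,"z":-0.053,"rx":0.0167,"ry":0,"rz":0,"claw":0.2},{"x":0.01,"y":-0.028,"z":-0.107,"rx":0.033,"ry":0,"rz":0,"claw":0.2},{"x":0.01,"y":-0.038,"z":-0.161,"rx":0.05,"ry":0,"rz":0,"claw":0.2},{"x":0.01,"y":-0.046,"z":-0.216,"rx":0.067,"ry":0,"rz":0,"claw":0.2},{"x":0.01,"y":-0.05,"z":-0.271,"rx":0.083,"ry":0,"rz":0,"claw":0.2},{"x":0.01,"y":-0.051,"z":-0.327,"rx":0.1,"ry":0,"rz":0,"claw":0.2},{"x":0.01,"y":-0.05,"z":-0.364,"rx":0.111,"ry":0,"rz":0,"claw":0.2},{"x":0.01,"y":-0.05,"z":-0.364,"rx":0.111,"ry":0,"rz":0,"claw":0.2}]'
```

```text
time_s: 23.2
tcp_pos: [0.6424, -0.1651, 0.1822]
ee_rot: [[0.008, -1.0, 0.012], [-0.999, -0.009, -0.034], [0.034, -0.012, -0.999]]
wrist_force: [-3.4, 4.8, 10.3]
gripper_width: 0.307
gripper_force: 30.0
```

```bash
python3 -m pendant '[{"x":0,"y":0,"z":-0.02,"rx":0.005,"ry":0,"rz":0,"claw":0.2},{"x":0,"y":0.001,"z":-0.042,"rx":0.011,"ry":0,"rz":0,"claw":0.2},{"x":0,"y":0.001,"z":-0.042,"rx":0.011,"ry":0,"rz":0,"claw":0.2},{"x":0,"y":0.001,"z":-0.042,"rx":0.011,"ry":0,"rz":0,"claw":0.2},{"x":0,"y":0.001,"z":-0.042,"rx":0.011,"ry":0,"rz":0,"claw":0.2},{"x":0,"y":0.001,"z":-0.042,"rx":0.011,"ry":0,"rz":0,"claw":0.2},{"x":0,"y":0.001,"z":-0.042,"rx":0.011,"ry":0,"rz":0,"claw":0.2},{"x":0,"y":0.001,"z":-0.042,"rx":0.011,"ry":0,"rz":0,"claw":0.2}]'
python3 - <<'E'
from station import *
import cv2
b=capture("scene")["color"][60:250,200:460,::-1]
cv2.imwrite("pics/s5.png",cv2.resize(b,None,fx=3,fy=3,interpolation=2))
E
```

```text
time_s: 24.2
tcp_pos: [0.6424, -0.1646, 0.1734]
ee_rot: [[0.01, -1.0, 0.013], [-1.0, -0.01, -0.001], [0.001, -0.013, -1.0]]
wrist_force: [-4.1, 4.1, 11.5]
gripper_width: 0.307
gripper_force: 30.0
```

View pics/s5.png

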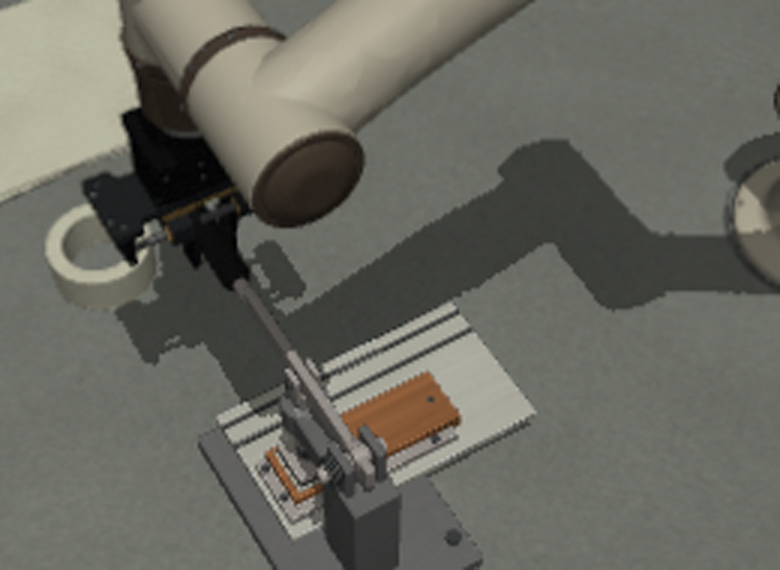

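The lever is nearly level and the board is still seated (near corner 460,413). I'll nudge it 2.5 mm further down, between the geometric and force estimates of level, then hand in.

```bash
python3 -m pendant '[{"x":0,"y":0,"z":-0.01,"rx":0.001,"ry":0,"rz":0,"claw":0.2},{"x":0,"y":0,"z":-0.01,"rx":0.001,"ry":0,"rz":0,"claw":0.2},{"x":0,"y":0,"z":-0.01,"rx":0.001,"ry":0,"rz":0,"claw":0.2},{"x":0,"y":0,"z":-0.01,"rx":0.001,"ry":0,"rz":0,"claw":0.2},{"x":0,"y":0,"z":-0.01,"rx":0.001,"ry":0,"rz":0,"claw":0.2},{"x":0,"y":0,"z":-0.01,"rx":0.001,"ry":0,"rz":0,"claw":0.2},{"x":0,"y":0,"z":-0.01,"rx":0.001,"ry":0,"rz":0,"claw":0.2},{"x":0,"y":0,"z":-0.01,"rx":0.001,"ry":0,"rz":0,"claw":0.2}]'
python3 -c "
from station import *
print(finish_job())"
```

```text
time_s: 25.25
tcp_pos: [0.6424, -0.1646, 0.171]
ee_rot: [[0.01, -1.0, 0.014], [-1.0, -0.01, 0.002], [-0.002, -0.014, -1.0]]
wrist_force: [-4.1, 4.4, 13.0]
gripper_width: 0.31
gripper_force: 30.0
the job is handed in; nothing more can be done
None
```

I pushed the board square against the fence and end stop, then pulled the lever down to about level (13 N at the wrist; about 14 N expected at level). I handed the job in at about 25 s still holding it; no verdict came back.

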